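Post the used test cassettes

ROBOT

A 6-joint arm with a two-finger parallel gripper is mounted at the origin on the work surface. World frame = base frame: x ahead of the robot, y to its left, z up, the work surface at z = 0. Lengths are in m, angles in rad, forces in N, time in s.
With the tool pointing down it reaches from about 0.325 to 0.85 m from the base axis. Payload 4.4 kg.
Tool frame: the origin (TCP) lies on the centre line of the jaws, within the pads' length; the fingertips stand 17 mm ahead of it and the grasp point (between the pads) lies 2 mm behind it (arm.nose_length is the distance from the TCP to the fingertips, in m); z points along the fingers, y is the line along which they close (so a half turn about z gives the same grasp; the last joint's range is limited). The gripper opens to 94 mm and grips with 3 to 60 N. Pads are 16 mm wide; open, the fingers measure 119 mm over their backs; the gripper's body (75 mm by 177 mm) begins 78 mm behind the grasp point.
Start: joints at [1.085, 0.207, 1.542, -0, 1.393, -0.15], TCP at [0.189, 0.543, 0.222] pointing down, gripper open.
Joint ranges: [-2.73, 2.73], [-0.86, 2.22], [0.23, 2.46], [-1.11, 4.25], [0.08, 2.63], [-2.82, 2.82]. Speed limits (rad/s): [2.79, 2.79, 3.14, 3.14, 3.14, 3.14].

INTERFACE

Orientations are given as a unit quaternion [x, y, z, w].
In Python, from rig import arm gives the robot as it stands.
- The arm moves only by the tool send_rows, never from a script. Its argument "motion" is a list of rows, each an object with "slide": the shift along the world's x, y, z in units of 30 mm (1.0 is 30 mm), a list of three; "delta_rot": the turn, a rotation vector about the world's x, y, z in rad, a list of three. A call has 1 to 20 rows; each row shifts and turns the commanded pose from where the row before left it; what a row does not reach is not made up. A row lasts 1/10 s, in which the tool goes at most 50 mm and 8.59 degrees, less where a joint would pass 70% of its speed; a pose out of reach is approached as far as the arm can. A call is refused whole if a number of a shift passes 1 or a number of a turn 0.15, either way. A call with a gripper value outside its range is refused whole. "hand" is the finger opening in mm, from 0 to 94, set as the call begins (left out, the last holds). The fingers move at their own pace and stop on an object; "squeeze" is the grip in N (left out, the last holds). Time passes only in rows, so rows that do not move let the fingers close. It gives the time, the measured TCP pose, the force, the opening and the grip force at its end, in the units of the state.
- arm.read_state(): the state, without advancing time (a new reading comes with each control period).
- arm.get_image(name): name is "scene" or "top" or "wrist"; returns a dict with "pixels" (400x640x3 uint8, blue, green, red), "depth" (400x640 float32, m along the optical axis (not along the pixel's ray), 0 where there is no reading), "fovy" (degrees; the focal length in pixels is half the picture's height over the tangent of half this angle, whatever the lens; pixels are square), "cx", "cy" (the principal point, pixels), "origin" and "attitude" of the camera in the world. Camera axes: x right, y up, looking along -z (the intrinsics and any distortion apply to the point x, -y, -z); pixel columns grow to the right and rows downward; lengths in m; the calibration is good to about 2 mm. The wrist camera is an equidistant fisheye: a pixel r from the principal point sees the ray r / f radians off the axis. A picture is of the moment at which its call begins.
- arm.hand_in(): hands the job in; it is judged then, once.
Trained networks look in a picture, given as the dict that the camera call returned (one of the last four; its "shot" number tells which), for a name from the list of things; names that differ only in an ending like _2 or _b are one class to them, and where a whole thing is asked for, a point or a joint stands for the part that bears it (a point fixed in the world has none). Each returns a list of dicts, best first, with "score" (0 to 1); they miss things now and then, are a little off and sometimes report something else, mostly with a low value. They report only what shows in the picture. A call takes as long as a camera call. They do not tell look-alikes from the thing itself.
- arm.look_for(picture, name): "centre" ([x, y, z] in m, in world coordinates, good to about 4 mm: the middle of the surface that is visible of it).
- arm.landmark_of(picture, name): "centre" ([x, y, z] in m, in world coordinates, good to about 4 mm: a listed point, or the origin of a listed thing).
The state is a dict: "time_s": time; "qpos": joint angles; "qvel": joint speeds; "joint_torque": joint torques, N m; "tcp_pos": TCP position; "eef_rot": TCP orientation; "force": force on the tool from outside, world axes, zero at the start; "torque": the same for the moment, N m; "gripper_width": finger opening in m; "gripper_force": force on a finger pad.
Only numpy, scipy, OpenCV 4.12 (cv2) and the standard library are available. Lean on these libraries where they do the work, as an engineer would, in place of code of your own. Each camera call takes 0.05 s, during which the arm holds its last target. There are 200 camera calls.

TASK

The used test cassettes have to go into the grey collection box, but the tall amber bottle stands in the way of its slot. First take the bottle away and stand it upright in the white spill tray without knocking it over; then post both white cassettes edge-on through the slot in the box's leaning face, so that they drop right inside. Leave the other things on the bench where they are.

Things in the scene. Friction and masses are not known exactly. Their poses are not given: they have to be found in the camera images.
- box: hollow grey collection box, fixed; 160 (x) x 160 (y) x 155 mm high, walls 4 mm, closed but for its slot. Origin: centre of underside, z up. Front towards its own -x: upright wall at x = -80 mm up to z = 100 mm, then a flat face leaning back (to +x) 38 degrees from vertical for 70 mm, up to the level top. The way in, square to that face, runs to +x and 38 degrees downwards
- slot (a point): centre of the slot's mouth on the outside of the leaning face, (-59, 0, 127) mm in the box's frame; axes as the box's. Slot 46 mm long (level, along box y), 15 mm high (up the face); the face goes on 36 mm above and 34 mm below its centre. A cassette a little over half way in (over 45 mm) and let go slides and tips inside by itself
- bottle: tall amber glass bottle with a black screw cap, about 0.3 kg, standing in front of the box's slot; 190 mm tall, body 60 mm across up to 118 mm, neck 28 mm across, cap 36 mm across from 151 to 190 mm above its foot. Origin: centre of its underside, z up its axis
- tray: shallow square white spill tray, fixed to the bench, open above; 115 x 115 mm, 20 mm high, walls 4 mm, its inside floor 4 mm above the bench. Origin: centre of the underside, z up
- cassette_a: white plastic test cassette, a flat bar 80 (x) x 32 (y) x 8 mm (z), about 20 g, lying flat on the bench with a small window and a round well in its upper face; it may be posted either end first. Origin: centre of its underside, x along its length, z out of its upper face
- cassette_b: a second white test cassette, the same as the first
- slide_box: square white slide box with a grey seam, 62 x 62 x 14 mm, lying on the bench near the cassettes; not to be moved. Origin: centre of the underside
- microplate: clear 96-well plate, 127 (x) x 85 (y) x 14 mm, lying on the bench; not to be moved. Origin: centre of the underside
- reagent: small amber jar with a black cap, 48 mm across, 100 mm tall, standing on the bench; not to be moved. Origin: centre of the underside
Mind the look-alikes: they are no part of the job. Leave any yellow look-alike of the tray alone.

How it is judged:
By the outcome, as a careful person would: the job done as asked, in the order asked, and still so for the second after the job is handed in, with the robot touching nothing.
It also fails if it takes over 67 s, if anything falls off the work surface, if the arm or the gripper's body presses on something with over 40 N, if the wrist force passes 120 N, or if a joint passes its speed limit or range.

## Working session

There is one attempt and no reset: what is moved stays moved. The work goes in short steps, Python scripts to look and compute and a tool call to move; the robot and the scene stay as the last step left them, time stands still between calls to the robot, and variables do not carry over. Pictures are saved under pics/ and viewed, at most 10 in all, crops included, and the job is handed in when it is done.

Besides the shell and the picture viewer there is one more tool, called after "Call:" in YAML: its name, and indented under it one key for each argument. send_rows: Moves the arm, as the interface text tells. Its arguments: {"type":"object","properties":{"motion":{"type":"array"},"hand":{"type":"number"},"squeeze":{"type":"number"}},"required":["motion"]}

```bash
mkdir -p pics; ls; cat > h.py <<'E'
import numpy as np, cv2
from rig import arm
from scipy.spatial.transform import Rotation as R
def Rm(a):
    a=np.array(a); return a if a.shape==(3,3) else R.from_quat(a).as_matrix()
def cloud(p):
    h,w=p['depth'].shape; f=h/2/np.tan(np.radians(p['fovy'])/2)
    v,u=np.mgrid[:h,:w]; d=p['depth']
    c=np.stack([(u-p['cx'])/f*d,-(v-p['cy'])/f*d,-d],-1)
    return c@Rm(p['attitude']).T+np.array(p['origin'])
E
python3 - <<'E'
from h import *
for n in ['top','scene']:
    p=arm.get_image(n); cv2.imwrite(f'pics/{n}0.png',p['pixels'])
    print(n,p['origin'],p['fovy'])
    for t in ['box','slot','bottle','tray','cassette_a','slide_box','microplate','reagent']:
        print(t,[(np.round(x['centre'],3).tolist(),round(x['score'],2)) for x in arm.landmark_of(p,t)[:4]])
E
```

```text
pics
top [ 0.40001985 -0.05664165  1.14317615] 48.06050439720998
box [([0.623, 0.264, -0.001], 0.69)]
slot [([0.604, 0.204, 0.131], 0.82)]
bottle [([0.573, 0.135, -0.002], 0.72)]
tray [([0.478, -0.425, -0.003], 0.65), ([0.417, -0.013, -0.001], 0.63)]
cassette_a [([0.612, -0.217, 0.002], 0.89), ([0.451, -0.182, -0.001], 0.84)]
slide_box [([0.572, -0.063, -0.005], 0.84), ([0.621, 0.263, -0.005], 0.65)]
microplate [([0.729, -0.07, -0.0], 0.84)]
reagent [([0.741, -0.32, 0.002], 0.76)]
scene [ 1.00245962 -0.69068913  1.02814717] 42.513565331179294
box [([0.623, 0.263, -0.001], 0.8)]
slot [([0.605, 0.204, 0.127], 0.63)]
bottle [([0.577, 0.135, 0.001], 0.61)]
tray [([0.418, -0.014, 0.001], 0.97), ([0.477, -0.43, 0.003], 0.65)]
cassette_a [([0.45, -0.18, 0.001], 0.85), ([0.614, -0.214, -0.002], 0.61)]
slide_box [([0.576, -0.06, -0.002], 0.97)]
microplate [([0.73, -0.07, -0.001], 0.81)]
reagent [([0.737, -0.321, -0.002], 0.79)]
```

View pics/top0.png

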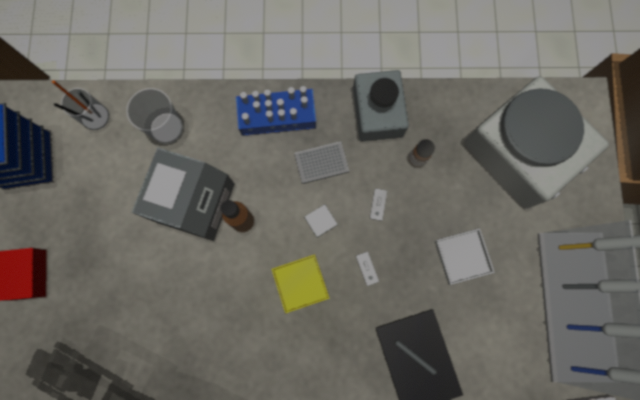

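View pics/scene0.png

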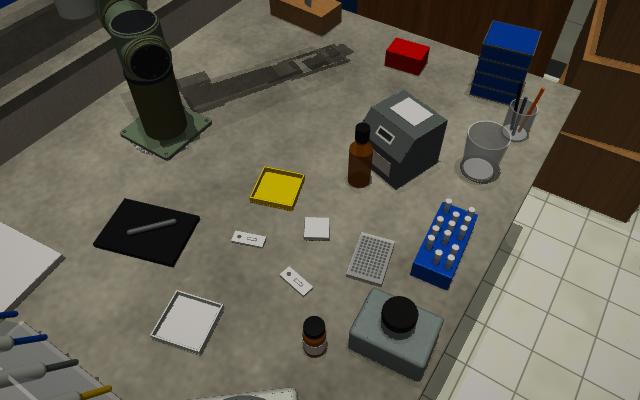

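Top view: the white tray is at (465,257) and the yellow look-alike at (301,284). The cassettes are at (379,204) and (368,268), and the bottle at (235,215) stands in front of the box's slot at (205,200). The network positions agree with this. Next I'll refine the box yaw and the cassette and bottle poses.

```bash
python3 - <<'E'
from h import *
s=arm.read_state(); print(R.from_quat(s['eef_rot']).as_matrix().round(3).tolist(),s['time_s'])
for n in ['top','scene']:
    p=arm.get_image(n); C=cloud(p); ok=p['depth']>0
    for nm,(x,y) in {'A':(0.613,-0.215),'B':(0.4505,-0.181)}.items():
        m=ok&(abs(C[...,0]-x)<.055)&(abs(C[...,1]-y)<.055)&(C[...,2]>.004)&(C[...,2]<.02)
        q=C[m][:,:2].astype(np.float32)
        print(n,nm,m.sum(),'z',C[m][:,2].mean().round(4),cv2.minAreaRect(q*1000))
    m=ok&(np.hypot(C[...,0]-.575,C[...,1]-.135)<.045)&(C[...,2]>.183)&(C[...,2]<.2)
    print('cap',m.sum(),np.median(C[m],0) , (C[m].min(0)+C[m].max(0))/2)
    m=ok&(np.hypot(C[...,0]-.623,C[...,1]-.263)<.14)&(C[...,2]>.148)&(C[...,2]<.165)&(np.hypot(C[...,0]-.575,C[...,1]-.135)>.045)
    print('boxtop',m.sum(),np.median(C[m][:,2]),cv2.minAreaRect(C[m][:,:2].astype(np.float32)*1000))
    # face plane
    m=ok&(np.hypot(C[...,0]-.6045,C[...,1]-.204)<.06)&(C[...,2]>.103)&(C[...,2]<.151)&(np.hypot(C[...,0]-.575,C[...,1]-.135)>.04)
    q=C[m]; 
    for i in range(6):
        c=q.mean(0); nn=np.linalg.svd(q-c,full_matrices=False)[2][2]; d=(q-c)@nn; q=q[abs(d)<max(.003,1.5*d.std())] if i<5 else q
    nn*=np.sign(nn[2]); print('face',len(q),nn.round(3),'tilt',np.degrees(np.arcsin(nn[2])),'yaw',np.degrees(np.arctan2(-nn[1],-nn[0])),'sd',d.std(), 'slot off',(np.array([.6045,.204,.127])-c)@nn)
    m=ok&(abs(C[...,0]-.478)<.09)&(abs(C[...,1]+.427)<.09)&(C[...,2]>.012)&(C[...,2]<.03)
    print('tray',m.sum(),cv2.minAreaRect(C[m][:,:2].astype(np.float32)*1000))
E
```

```text
[[-0.944, 0.329, 0.0], [0.329, 0.944, 0.0], [-0.0, 0.0, -1.0]] 0.9
top A 426 z 0.0078 ((612.3778076171875, -216.562255859375), (107.53722381591797, 107.37654876708984), 88.90916442871094)
top B 430 z 0.0076 ((454.4049072265625, -184.19418334960938), (102.36058044433594, 106.62687683105469), 6.990485668182373)
cap 218 [0.57616146 0.13556092 0.18962464] [0.57653319 0.13574477 0.18899648]
boxtop 3790 0.15536290926372776 ((630.5032348632812, 276.4508056640625), (130.20477294921875, 160.23406982421875), 71.90226745605469)
face 961 [-0.24  -0.748  0.618] tilt 38.20087741140543 yaw 72.20572939869042 sd 0.0013635687471034274 slot off 0.0010915124469105377
tray 377 ((483.2763671875, -424.31829833984375), (115.08056640625, 117.20662689208984), 14.736806869506836)
scene A 475 z 0.0079 ((613.945556640625, -215.31820678710938), (101.32482147216797, 107.30264282226562), 0.7005908489227295)
scene B 413 z 0.0076 ((450.16485595703125, -181.34921264648438), (108.19481658935547, 108.32332611083984), 89.07601928710938)
cap 138 [0.5788026  0.13001763 0.18883144] [0.57675613 0.13171734 0.18869878]
boxtop 2093 0.15468821815823164 ((630.8738403320312, 274.77728271484375), (130.2704315185547, 164.68186950683594), 72.37836456298828)
face 644 [-0.239 -0.738  0.632] tilt 39.168497450393204 yaw 72.08023714228452 sd 0.0015769869532046813 slot off -0.0003345026454875425
tray 608 ((482.97052001953125, -427.1595458984375), (117.07090759277344, 117.38426971435547), 15.334245681762695)
```

Call:
send_rows:
  motion:
    - {"slide": [0.86, -0.91, 0.06], "delta_rot": [0, 0, -0.1032]}
    - {"slide": [0.86, -0.91, 0.06], "delta_rot": [0, 0, -0.1032]}
    - {"slide": [0.86, -0.91, 0.06], "delta_rot": [0, 0, -0.1032]}
    - {"slide": [0.86, -0.91, 0.06], "delta_rot": [0, 0, -0.1032]}
    - {"slide": [0.86, -0.91, 0.06], "delta_rot": [0, 0, -0.1032]}
    - {"slide": [0.86, -0.91, 0.06], "delta_rot": [0, 0, -0.1032]}
    - {"slide": [0.86, -0.91, 0.06], "delta_rot": [0, 0, -0.1032]}
    - {"slide": [0.86, -0.91, 0.06], "delta_rot": [0, 0, -0.1032]}
    - {"slide": [0.86, -0.91, 0.06], "delta_rot": [0, 0, -0.1032]}
    - {"slide": [0.86, -0.91, 0.06], "delta_rot": [0, 0, -0.1032]}
    - {"slide": [0.86, -0.91, 0.06], "delta_rot": [0, 0, -0.1032]}
    - {"slide": [0.86, -0.91, 0.06], "delta_rot": [0, 0, -0.1032]}
    - {"slide": [0.86, -0.91, 0.06], "delta_rot": [0, 0, -0.1032]}
    - {"slide": [0.86, -0.91, 0.06], "delta_rot": [0, 0, -0.1032]}
    - {"slide": [0.86, -0.91, 0.06], "delta_rot": [0, 0, -0.1032]}
    - {"slide": [0, 0, 0], "delta_rot": [0, 0, 0]}
  hand: 75
  squeeze: 25

```text
time_s: 2.6
tcp_pos: [0.5788, 0.13, 0.2496]
eef_rot: [0.81, 0.586, 0.0, 0.001]
force: [0.8, 0.3, -0.6]
gripper_width: 0.0751
gripper_force: 0.0
```

```bash
cat >> h.py <<'E'
def st():
    s=arm.read_state(); M=R.from_quat(s['eef_rot']).as_matrix()
    print('t',round(s['time_s'],2),'tcp',np.round(s['tcp_pos'],4),'y',M[:,1].round(3),'z',M[:,2].round(3),'q',np.round(s['qpos'],2),'F',np.round(s['force'],1),'w',round(s['gripper_width'],4),'gf',np.round(s['gripper_force'],1)); return s
E
python3 - <<'E'
from h import *
st()
p=arm.get_image('wrist'); cv2.imwrite('pics/w1.png',p['pixels'])
print(p['origin'],p['fovy'],p['cx'],p['cy'])
for t in ['bottle','slot']: print(t,arm.landmark_of(p,t)[:2])
E
```

```text
t 2.6 tcp [0.5788 0.13   0.2496] y [ 0.95  -0.313  0.002] z [ 0.002 -0.001 -1.   ] q [ 0.08  0.22  1.46 -0.    1.45  0.39] F [ 0.8  0.3 -0.6] w 0.0751 gf 0.0
[0.60152159 0.20232085 0.41230455] 65.70646984690485 318.5029198391084 197.7368111953651
bottle [{'centre': [0.5759, 0.1374, -0.0012], 'score': 0.93}]
slot [{'centre': [0.6048, 0.2024, 0.1294], 'score': 0.72}]
```

View pics/w1.png

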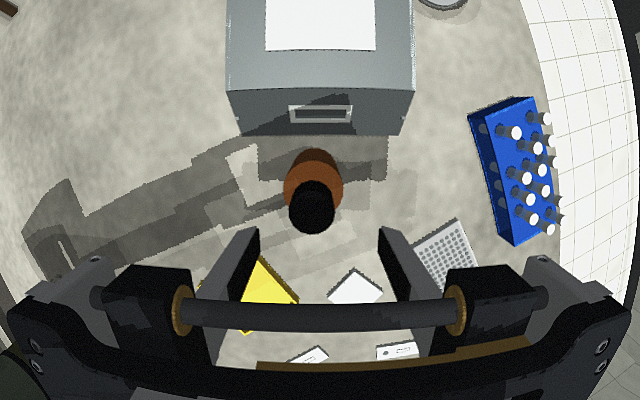

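The wrist view shows the bottle cap at (312,207) between the open fingers and the slot at (320,113), with the box edges square to the tool. I'll go down on the cap.

Call:
send_rows:
  motion:
    - {"slide": [-0.04, 0.08, 0], "delta_rot": [0, 0, 0]}
    - {"slide": [-0.04, 0.08, -0.5], "delta_rot": [0, 0, 0]}
    - {"slide": [0, 0, -0.8], "delta_rot": [0, 0, 0]}
    - {"slide": [0, 0, -0.8], "delta_rot": [0, 0, 0]}
    - {"slide": [0, 0, -0.6], "delta_rot": [0, 0, 0]}
    - {"slide": [0, 0, 0], "delta_rot": [0, 0, 0]}

```text
time_s: 3.35
tcp_pos: [0.5697, 0.1391, 0.164]
eef_rot: [0.808, 0.589, -0.004, -0.002]
force: [0.2, -0.5, -0.4]
gripper_width: 0.075
gripper_force: 0.0
```

Call:
send_rows:
  motion:
    - {"slide": [0, 0, 0], "delta_rot": [0, 0, 0]}
    - {"slide": [0, 0, 0], "delta_rot": [0, 0, 0]}
    - {"slide": [0, 0, 0], "delta_rot": [0, 0, 0]}
    - {"slide": [0, 0, 0], "delta_rot": [0, 0, 0]}
    - {"slide": [0, 0, 0], "delta_rot": [0, 0, 0]}
    - {"slide": [0, 0, 0], "delta_rot": [0, 0, 0]}
  hand: 25
  squeeze: 25

```text
time_s: 3.95
tcp_pos: [0.574, 0.1383, 0.1691]
eef_rot: [0.808, 0.589, 0.001, 0.0]
force: [-0.5, -0.3, 1.2]
gripper_width: 0.0354
gripper_force: 25.0
```

Call:
send_rows:
  motion:
    - {"slide": [0, 0, 0.2], "delta_rot": [0, 0, 0]}
    - {"slide": [0, 0, 0.4], "delta_rot": [0, 0, 0]}
    - {"slide": [0, 0, 0.5], "delta_rot": [0, 0, 0]}
    - {"slide": [0, 0, 0.5], "delta_rot": [0, 0, 0]}
    - {"slide": [0, -0.2, 0.4], "delta_rot": [0, 0, 0]}
    - {"slide": [-0.1, -0.5, 0.2], "delta_rot": [0, 0, 0]}
    - {"slide": [-0.1, -0.7, 0], "delta_rot": [0, 0, 0]}
    - {"slide": [-0.1, -0.8, 0], "delta_rot": [0, 0, 0]}
    - {"slide": [-0.1, -0.8, 0], "delta_rot": [0, 0, 0]}
    - {"slide": [-0.1, -0.8, 0], "delta_rot": [0, 0, 0]}
    - {"slide": [-0.1, -0.8, 0], "delta_rot": [0, 0, 0]}
    - {"slide": [-0.1, -0.8, 0], "delta_rot": [0, 0, 0]}
    - {"slide": [-0.1, -0.8, 0], "delta_rot": [0, 0, 0]}
    - {"slide": [-0.1, -0.8, 0], "delta_rot": [0, 0, 0]}
    - {"slide": [-0.1, -0.8, 0], "delta_rot": [0, 0, 0]}
    - {"slide": [-0.1, -0.8, 0], "delta_rot": [0, 0, 0]}

```text
time_s: 5.55
tcp_pos: [0.5394, -0.1216, 0.2346]
eef_rot: [0.809, 0.588, -0.0, -0.0]
force: [0.1, -0.2, -2.1]
gripper_width: 0.0358
gripper_force: 25.0
```

Call:
send_rows:
  motion:
    - {"slide": [-0.2, -0.8, 0], "delta_rot": [0, 0, 0]}
    - {"slide": [-0.2, -0.8, 0], "delta_rot": [0, 0, 0]}
    - {"slide": [-0.2, -0.8, 0], "delta_rot": [0, 0, 0]}
    - {"slide": [-0.2, -0.8, 0], "delta_rot": [0, 0, 0]}
    - {"slide": [-0.2, -0.8, 0], "delta_rot": [0, 0, 0]}
    - {"slide": [-0.2, -0.8, 0], "delta_rot": [0, 0, 0]}
    - {"slide": [-0.2, -0.8, 0], "delta_rot": [0, 0, 0]}
    - {"slide": [-0.2, -0.8, 0], "delta_rot": [0, 0, 0]}
    - {"slide": [-0.2, -0.8, 0], "delta_rot": [0, 0, 0]}
    - {"slide": [-0.2, -0.7, 0], "delta_rot": [0, 0, 0]}
    - {"slide": [0, -0.5, 0], "delta_rot": [0, 0, 0]}
    - {"slide": [0, -0.3, 0], "delta_rot": [0, 0, 0]}
    - {"slide": [0, 0, 0], "delta_rot": [0, 0, 0]}
    - {"slide": [0, 0, 0], "delta_rot": [0, 0, 0]}

```text
time_s: 6.95
tcp_pos: [0.4806, -0.3801, 0.2343]
eef_rot: [0.808, 0.589, 0.0, -0.0]
force: [-0.6, 0.2, -1.5]
gripper_width: 0.0353
gripper_force: 25.0
```

```bash
python3 - <<'E'
from h import *
st()
for n in ['top','wrist']:
    p=arm.get_image(n); cv2.imwrite(f'pics/{n}2.png',p['pixels'])
    for t in ['bottle','tray','cassette_a']: print(n,t,arm.landmark_of(p,t)[:2])
E
```

```text
t 6.95 tcp [ 0.4806 -0.3801  0.2343] y [ 0.952 -0.307 -0.001] z [-0.     0.001 -1.   ] q [-0.81  0.28  1.43  0.    1.44 -0.5 ] F [-0.6  0.2 -1.5] w 0.0353 gf 25.0
top bottle [{'centre': [0.4792, -0.3842, 0.0612], 'score': 0.89}]
top tray [{'centre': [0.4776, -0.4216, -0.001], 'score': 0.74}, {'centre': [0.6231, 0.2588, -0.0055], 'score': 0.72}]
top cassette_a [{'centre': [0.4525, -0.1803, -0.0031], 'score': 0.87}, {'centre': [0.6136, -0.2127, 0.0035], 'score': 0.67}]
wrist bottle [{'centre': [0.4802, -0.3827, 0.0638], 'score': 0.87}, {'centre': [0.738, -0.3227, 0.0009], 'score': 0.63}]
wrist tray []
wrist cassette_a [{'centre': [0.4527, -0.1803, -0.0004], 'score': 0.79}, {'centre': [0.6195, -0.2121, 0.002], 'score': 0.71}]
```

View pics/wrist2.png

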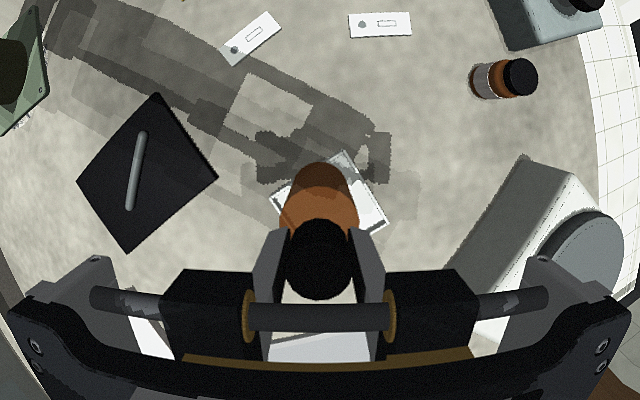

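The bottle hangs upright from the gripper at (320,260), with the tray just beyond it at (330,205). It needs 43 mm more in -y, then down.

Call:
send_rows:
  motion:
    - {"slide": [0, -0.4, 0], "delta_rot": [0, 0, 0]}
    - {"slide": [0, -0.6, 0], "delta_rot": [0, 0, 0]}
    - {"slide": [0.03, -0.44, 0], "delta_rot": [0, 0, 0]}
    - {"slide": [0, 0, -0.4], "delta_rot": [0, 0, 0]}
    - {"slide": [0, 0, -0.5], "delta_rot": [0, 0, 0]}
    - {"slide": [0, 0, -0.5], "delta_rot": [0, 0, 0]}
    - {"slide": [0, 0, -0.3], "delta_rot": [0, 0, 0]}
    - {"slide": [0, 0, -0.2], "delta_rot": [0, 0, 0]}
    - {"slide": [0, 0, -0.06], "delta_rot": [0, 0, 0]}
    - {"slide": [0, 0, -0.04], "delta_rot": [0, 0, 0]}
    - {"slide": [0, 0, 0], "delta_rot": [0, 0, 0]}
    - {"slide": [0, 0, 0], "delta_rot": [0, 0, 0]}

```text
time_s: 8.55
tcp_pos: [0.4818, -0.4242, 0.1753]
eef_rot: [0.808, 0.589, 0.0, 0.001]
force: [0.3, -0.2, -2.2]
gripper_width: 0.036
gripper_force: 25.0
```

```bash
python3 - <<'E'
from h import *
st()
p=arm.get_image('scene')
for t in ['bottle','tray']: print(t,arm.landmark_of(p,t)[:2])
x=p['pixels'][240:400,100:340]; cv2.imwrite('pics/s3.png',cv2.resize(x,None,fx=3,fy=3))
E
```

```text
t 8.55 tcp [ 0.4818 -0.4242  0.1753] y [ 0.952 -0.307  0.001] z [ 0.001 -0.001 -1.   ] q [-0.86  0.38  1.42 -0.    1.34 -0.54] F [ 0.3 -0.2 -2.2] w 0.036 gf 25.0
bottle [{'centre': [0.4822, -0.4279, 0.0083], 'score': 0.77}, {'centre': [0.7299, -0.0683, -0.002], 'score': 0.62}]
tray [{'centre': [0.4176, -0.0109, 0.0015], 'score': 0.95}, {'centre': [0.48, -0.4252, 0.0014], 'score': 0.73}]
```

View pics/s3.png

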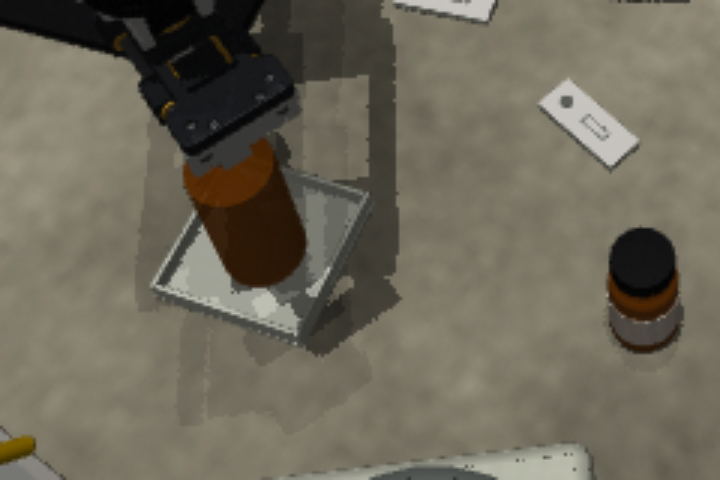

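The bottle is upright inside the tray (foot near (270,280) in the crop) and still hanging, with about -2 N on the tool. I'll lower it the last few millimetres.

Call:
send_rows:
  motion:
    - {"slide": [0, 0, -0.05], "delta_rot": [0, 0, 0]}
    - {"slide": [0, 0, -0.04], "delta_rot": [0, 0, 0]}
    - {"slide": [0, 0, 0], "delta_rot": [0, 0, 0]}

```text
time_s: 9.0
tcp_pos: [0.4817, -0.4243, 0.173]
eef_rot: [0.808, 0.589, -0.0, 0.001]
force: [-0.1, 0.9, 4.0]
gripper_width: 0.0356
gripper_force: 25.0
```

Call:
send_rows:
  motion:
    - {"slide": [0, 0, 0], "delta_rot": [0, 0, 0]}
    - {"slide": [0, 0, 0], "delta_rot": [0, 0, 0]}
    - {"slide": [0, 0, 0], "delta_rot": [0, 0, 0]}
    - {"slide": [0, 0, 0], "delta_rot": [0, 0, 0]}
    - {"slide": [0, 0, 0.3], "delta_rot": [0, 0, 0]}
    - {"slide": [0, 0, 0.8], "delta_rot": [0, 0, 0]}
    - {"slide": [0, 0, 0.9], "delta_rot": [0, 0, 0]}
    - {"slide": [0, 0.2, 0.6], "delta_rot": [0, 0, 0]}
    - {"slide": [0.1, 0.8, 0], "delta_rot": [0, 0, 0]}
    - {"slide": [0.1, 0.9, 0], "delta_rot": [0, 0, 0]}
    - {"slide": [0.1, 0.9, 0], "delta_rot": [0, 0, 0]}
    - {"slide": [0, 0.5, 0], "delta_rot": [0, 0, 0]}
    - {"slide": [0, 0, 0], "delta_rot": [0, 0, 0]}
    - {"slide": [0, 0, 0], "delta_rot": [0, 0, 0]}
  hand: 75

```text
time_s: 10.4
tcp_pos: [0.4905, -0.3254, 0.2502]
eef_rot: [0.808, 0.589, -0.0, 0.001]
force: [0.8, 0.4, 0.2]
gripper_width: 0.075
gripper_force: 0.0
```

```bash
cat >> h.py <<'E'
def fcloud(p):
    h,w=p['depth'].shape; f=h/2/np.tan(np.radians(p['fovy'])/2)
    v,u=np.mgrid[:h,:w]; a=u-p['cx']; b=v-p['cy']; r=np.hypot(a,b)+1e-9; th=r/f; d=p['depth']
    k=np.tan(th)/r*d
    return np.stack([a*k,-b*k,-d],-1)@Rm(p['attitude']).T+np.array(p['origin'])
def cass(p,x,y,rad=.06):
    C=fcloud(p); g=p['pixels'].min(2)
    m=(p['depth']>0)&(np.hypot(C[...,0]-x,C[...,1]-y)<rad)&(abs(C[...,2])<.03)
    t=cv2.threshold(g[m],0,255,cv2.THRESH_OTSU)[0]
    mm=(m&(g>t)).astype(np.uint8); mm=cv2.morphologyEx(mm,cv2.MORPH_CLOSE,np.ones((9,9)))
    n,l,s,_=cv2.connectedComponentsWithStats(mm); k=1+np.argmax(s[1:,4])
    q=C[l==k]; (c,sz,an)=cv2.minAreaRect(q[:,:2].astype(np.float32)*1000)
    if sz[0]<sz[1]: an+=90; sz=sz[::-1]
    print('cass',np.round(c,1),'z',q[:,2].mean().round(4),np.round(sz,1),'yaw',round((an+90)%180-90,1),'thr',t)
E
python3 - <<'E'
from h import *
st()
p=arm.get_image('wrist'); cv2.imwrite('pics/w4.png',p['pixels'])
for t in ['bottle','cassette_a']: print(t,arm.landmark_of(p,t)[:2])
cass(p,.6135,-.214); cass(p,.4515,-.1805)
p=arm.get_image('top')
for t in ['bottle','tray']: print(t,arm.landmark_of(p,t)[:2])
E
```

```text
t 10.4 tcp [ 0.4905 -0.3254  0.2502] y [ 0.952 -0.307  0.001] z [ 0.    -0.001 -1.   ] q [-0.73  0.21  1.47 -0.    1.45 -0.42] F [0.8 0.4 0.2] w 0.075 gf 0.0
bottle [{'centre': [0.4835, -0.4254, 0.0053], 'score': 0.79}]
cassette_a [{'centre': [0.6157, -0.2145, 0.004], 'score': 0.81}, {'centre': [0.4515, -0.1781, 0.003], 'score': 0.56}]
cass [ 584.6 -218.5] z 0.0105 [149.8  52.6] yaw 6.4 thr 205.0
cass [ 466.9 -183.4] z 0.0052 [119.6 116.3] yaw 79.4 thr 137.0
bottle []
tray [{'centre': [0.4162, -0.0127, -0.0004], 'score': 0.85}]
```

View pics/w4.png

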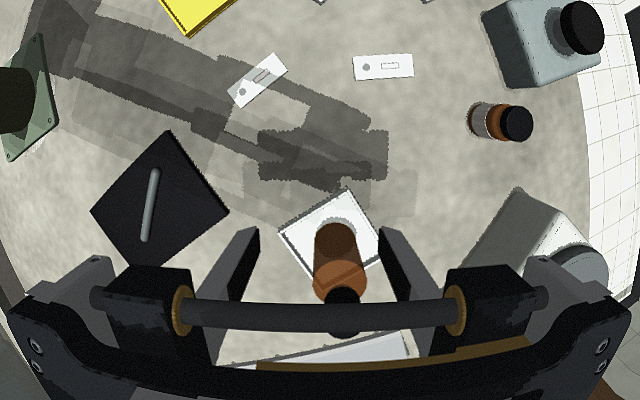

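The bottle stands upright in the tray (foot at about (335,235)). The cassettes are at (383,66) and (257,80). Next I'll go above A with the tool turned to line up with it.

Call:
send_rows:
  motion:
    - {"slide": [0.232, 0.277, -0.3], "delta_rot": [0, 0, -0.105]}
    - {"slide": [0.232, 0.277, -0.3], "delta_rot": [0, 0, -0.105]}
    - {"slide": [0.232, 0.277, -0.3], "delta_rot": [0, 0, -0.105]}
    - {"slide": [0.232, 0.277, -0.3], "delta_rot": [0, 0, -0.105]}
    - {"slide": [0.232, 0.277, -0.3], "delta_rot": [0, 0, -0.105]}
    - {"slide": [0.232, 0.277, -0.3], "delta_rot": [0, 0, -0.105]}
    - {"slide": [0.232, 0.277, -0.3], "delta_rot": [0, 0, -0.105]}
    - {"slide": [0.232, 0.277, -0.3], "delta_rot": [0, 0, -0.105]}
    - {"slide": [0.232, 0.277, -0.3], "delta_rot": [0, 0, -0.105]}
    - {"slide": [0.232, 0.277, -0.3], "delta_rot": [0, 0, -0.105]}
    - {"slide": [0.232, 0.277, -0.3], "delta_rot": [0, 0, -0.105]}
    - {"slide": [0.232, 0.277, -0.3], "delta_rot": [0, 0, -0.105]}
    - {"slide": [0.232, 0.277, -0.3], "delta_rot": [0, 0, -0.105]}
    - {"slide": [0.232, 0.277, -0.3], "delta_rot": [0, 0, -0.105]}
    - {"slide": [0, 0, 0], "delta_rot": [0, 0, 0]}
    - {"slide": [0, 0, 0], "delta_rot": [0, 0, 0]}
  hand: 60

```text
time_s: 12.3
tcp_pos: [0.5877, -0.2088, 0.1235]
eef_rot: [0.995, -0.104, -0.0, 0.0]
force: [-0.6, -0.6, 0.5]
gripper_width: 0.0602
gripper_force: 0.0
```

```bash
python3 - <<'E'
from h import *
st()
p=arm.get_image('wrist'); cv2.imwrite('pics/w5.png',p['pixels'])
np.savez('w5.npz',**{k:p[k] for k in ['pixels','depth','fovy','cx','cy','origin','attitude']})
print(arm.landmark_of(p,'cassette_a')[:2])
cass(p,.6135,-.214,.05)
E
```

```text
t 12.3 tcp [ 0.5877 -0.2088  0.1235] y [-0.207 -0.978  0.   ] z [-0.001  0.    -1.   ] q [-0.48  0.4   1.51 -0.    1.24  1.3 ] F [-0.6 -0.6  0.5] w 0.0602 gf 0.0
[{'centre': [0.6168, -0.2115, 0.0017], 'score': 0.92}, {'centre': [0.4495, -0.1795, 0.0002], 'score': 0.7}]
cass [ 634.6 -225.5] z 0.0054 [80.2 55.8] yaw 37.2 thr 129.0
```

View pics/w5.png

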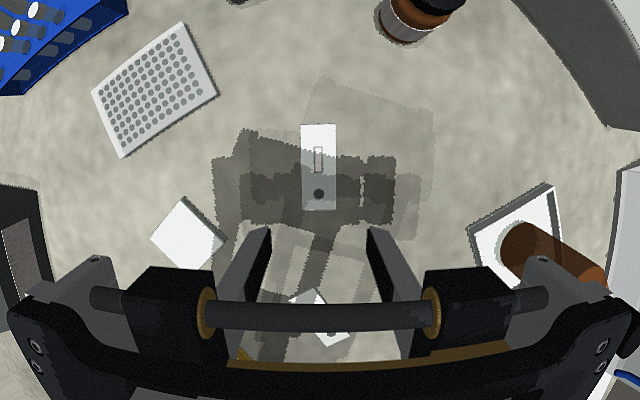

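Cassette A is at corners (302,124), (336,124), (337,210) and (303,210), square to the tool and centred between the fingers. I'll convert those corners to positions.

```bash
cat >> h.py <<'E'
def pix(p,pts,z):
    f=200/np.tan(np.radians(float(p['fovy']))/2); out=[]
    for u,v in pts:
        a=u-p['cx'];b=v-p['cy'];r=np.hypot(a,b)+1e-9;th=r/f
        d=Rm(p['attitude'])@np.array([a/r*np.sin(th),-b/r*np.sin(th),-np.cos(th)]); o=np.array(p['origin'])
        out.append(o+d*(z-o[2])/d[2])
    return np.array(out)
def rect(P):
    c=P.mean(0); a=(P[0]+P[1]-P[2]-P[3])/2; b=(P[1]-P[0]+P[2]-P[3])/2
    print('centre',c.round(4),'len',np.linalg.norm(a).round(4),'wid',np.linalg.norm(b).round(4),'yaw',np.degrees(np.arctan2(a[1],a[0])).round(1)); return c,a
E
python3 - <<'E'
from h import *
p=np.load('w5.npz'); rect(pix(p,[(302,124),(336,124),(337,210),(303,210)],.008)); print(p['origin'])
E
```

```text
centre [ 0.6147 -0.2162  0.008 ] len 0.0801 wid 0.0312 yaw -11.2
[ 0.66155319 -0.22482583  0.28625249]
```

Call:
send_rows:
  motion:
    - {"slide": [0, -0.07, -0.3], "delta_rot": [0, 0, 0]}
    - {"slide": [0, 0, -0.8], "delta_rot": [0, 0, 0]}
    - {"slide": [0, 0, -0.9], "delta_rot": [0, 0, 0]}
    - {"slide": [0, 0, -0.8], "delta_rot": [0, 0, 0]}
    - {"slide": [0, 0, -0.4], "delta_rot": [0, 0, 0]}
    - {"slide": [0, 0, -0.15], "delta_rot": [0, 0, 0]}
    - {"slide": [0, 0, 0], "delta_rot": [0, 0, 0]}
    - {"slide": [0, 0, 0], "delta_rot": [0, 0, 0]}

```text
time_s: 13.2
tcp_pos: [0.5889, -0.2112, 0.0246]
eef_rot: [0.994, -0.105, 0.001, 0.0]
force: [-0.0, 0.4, 0.4]
gripper_width: 0.06
gripper_force: 0.0
```

Call:
send_rows:
  motion:
    - {"slide": [0, 0, -0.17], "delta_rot": [0, 0, 0]}
    - {"slide": [0, 0, 0], "delta_rot": [0, 0, 0]}

```text
time_s: 13.4
tcp_pos: [0.5881, -0.2107, 0.0185]
eef_rot: [0.994, -0.105, 0.0, 0.0]
force: [0.0, -1.0, 0.2]
gripper_width: 0.06
gripper_force: 0.0
```

Call:
send_rows:
  motion:
    - {"slide": [0, 0, 0], "delta_rot": [0, 0, 0]}
    - {"slide": [0, 0, 0], "delta_rot": [0, 0, 0]}
    - {"slide": [0, 0, 0], "delta_rot": [0, 0, 0]}
    - {"slide": [0, 0, 0], "delta_rot": [0, 0, 0]}
    - {"slide": [0, 0, 0], "delta_rot": [0, 0, 0]}
    - {"slide": [0, 0, 0], "delta_rot": [0, 0, 0]}
  hand: 20
  squeeze: 20

```text
time_s: 14.0
tcp_pos: [0.588, -0.2106, 0.0183]
eef_rot: [0.994, -0.105, 0.0, 0.0]
force: [0.8, -0.5, 0.9]
gripper_width: 0.0319
gripper_force: 19.8
```

Call:
send_rows:
  motion:
    - {"slide": [0, 0, 0.3], "delta_rot": [0, 0, 0]}
    - {"slide": [0, 0, 0.7], "delta_rot": [0, 0, 0]}
    - {"slide": [0, 0, 0.8], "delta_rot": [0, 0, 0]}
    - {"slide": [0, 0, 0.8], "delta_rot": [0, 0, 0]}
    - {"slide": [-0.026, 0.78, 0.286], "delta_rot": [0, 0, 0.1048]}
    - {"slide": [-0.026, 0.78, 0.286], "delta_rot": [0, 0, 0.1048]}
    - {"slide": [-0.026, 0.78, 0.286], "delta_rot": [0, 0, 0.1048]}
    - {"slide": [-0.026, 0.78, 0.286], "delta_rot": [0, 0, 0.1048]}
    - {"slide": [-0.026, 0.78, 0.286], "delta_rot": [0, 0, 0.1048]}
    - {"slide": [-0.026, 0.78, 0.286], "delta_rot": [0, 0, 0.1048]}
    - {"slide": [-0.026, 0.78, 0.286], "delta_rot": [0, 0, 0.1048]}
    - {"slide": [-0.026, 0.78, 0.286], "delta_rot": [0, 0, 0.1048]}
    - {"slide": [-0.026, 0.78, 0.286], "delta_rot": [0, 0, 0.1048]}
    - {"slide": [-0.026, 0.78, 0.286], "delta_rot": [0, 0, 0.1048]}
    - {"slide": [-0.026, 0.78, 0.286], "delta_rot": [0, 0, 0.1048]}
    - {"slide": [-0.026, 0.78, 0.286], "delta_rot": [0, 0, 0.1048]}
    - {"slide": [-0.026, 0.78, 0.286], "delta_rot": [0, 0, 0.1048]}
    - {"slide": [-0.026, 0.78, 0.286], "delta_rot": [0, 0, 0.1048]}
    - {"slide": [0, 0, 0], "delta_rot": [0, 0, 0]}

```text
time_s: 15.9
tcp_pos: [0.5776, 0.1196, 0.2185]
eef_rot: [0.808, 0.589, 0.002, 0.001]
force: [0.1, -0.1, -0.9]
gripper_width: 0.0316
gripper_force: 19.8
```

Call:
send_rows:
  motion:
    - {"slide": [0, 0, 0], "delta_rot": [-0.1052, 0.034, 0]}
    - {"slide": [0, 0, 0], "delta_rot": [-0.1052, 0.034, 0]}
    - {"slide": [0, 0, 0], "delta_rot": [-0.1052, 0.034, 0]}
    - {"slide": [0, 0, 0], "delta_rot": [-0.1052, 0.034, 0]}
    - {"slide": [0, 0, 0], "delta_rot": [-0.1052, 0.034, 0]}
    - {"slide": [0, 0, 0], "delta_rot": [-0.1052, 0.034, 0]}
    - {"slide": [0, 0, 0], "delta_rot": [0, 0, 0]}
    - {"slide": [0, 0, 0], "delta_rot": [0, 0, 0]}

```text
time_s: 16.7
tcp_pos: [0.5768, 0.1167, 0.2154]
eef_rot: [0.765, 0.556, -0.263, 0.191]
force: [-0.6, -0.5, 0.0]
gripper_width: 0.0315
gripper_force: 19.8
```

```bash
cat >> h.py <<'E'
S=np.array([.605,.2038,.127]); b=np.radians(72.1); c38,s38=np.cos(np.radians(38)),np.sin(np.radians(38))
BX=np.array([np.cos(b),np.sin(b),0]); D=c38*BX-[0,0,s38]; N=s38*BX+[0,0,c38]; BYr=np.array([np.sin(b),-np.cos(b),0])
def ins(s,depth,lead=.067,off=.0143):
    M=R.from_quat(s['eef_rot']).as_matrix(); Rt=np.stack([D,BYr,-N],1)
    E=np.array(s['tcp_pos'])+M[:,0]*lead+M[:,2]*off; r=E-S
    print('lead end rel slot: in',(r@D).round(4),'lat',(r@BYr).round(4),'up',(r@N).round(4))
    T=S+depth*D-lead*D+off*N; print('to depth',depth,'slide',((T-s['tcp_pos'])/.03).round(3),'rot',R.from_matrix(Rt@M.T).as_rotvec().round(4))
E
python3 - <<'E'
from h import *
s=st(); ins(s,-.02)
p=arm.get_image('wrist'); cv2.imwrite('pics/w6.png',p['pixels']); print(arm.landmark_of(p,'slot')[:2])
np.savez('w6.npz',**{k:p[k] for k in ['pixels','depth','fovy','cx','cy','origin','attitude']})
p=arm.get_image('scene');print(arm.landmark_of(p,'slot')[:2]); cv2.imwrite('pics/s6.png',p['pixels'])
E
```

```text
t 16.7 tcp [0.5768 0.1167 0.2154] y [ 0.951 -0.31   0.   ] z [-0.19  -0.585 -0.788] q [ 0.33  0.55  1.24 -0.53  1.76  0.65] F [-0.6 -0.5  0. ] w 0.0315 gf 19.8
lead end rel slot: in -0.0596 lat 0.0001 up -0.001
to depth -0.02 slide [ 0.328  1.008 -0.786] rot [-0.0003  0.0005  0.0024]
[{'centre': [0.5989, 0.2015, 0.129], 'score': 0.74}]
[{'centre': [0.6056, 0.203, 0.1264], 'score': 0.74}]
```

View pics/w6.png

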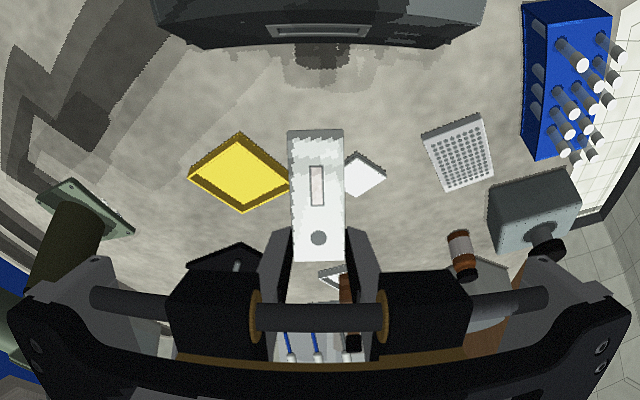

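The cassette is held straight, with its lead end at (288–343,132), and the slot mouth is ahead at about (267–368, 24–38). I'll check the slot's height along the face from this picture.

```bash
python3 - <<'E'
from h import *
p=np.load('w6.npz')
C=fcloud(p); ok=p['depth']>0
f=200/np.tan(np.radians(float(p['fovy']))/2)
def onface(u,v):
    a=u-p['cx'];b_=v-p['cy'];r=np.hypot(a,b_);th=r/f
    d=Rm(p['attitude'])@np.array([a/r*np.sin(th),-b_/r*np.sin(th),-np.cos(th)]);o=p['origin']
    P=o+d*((S-o)@D)/(d@D); q=P-S; return (q@BYr).round(4),(q@N).round(4)
for uv in [(317,31),(267,31),(368,31),(317,24),(317,38)]: print(uv,onface(*uv))
# lead end of cassette from image
print('lead', )
# depth along column 317 : inward & up coordinates
for v in range(0,52,2):
    P=C[v,317]-S; print(v,p['pixels'][v,317].tolist(),(P@D).round(4),(P@N).round(4))
cv2.imwrite('pics/c6.png',cv2.resize(p['pixels'][:60,220:420],None,fx=4,fy=4,interpolation=cv2.INTER_NEAREST))
E
```

```text
(317, 31) (np.float64(-0.0012), np.float64(-0.0071))
(267, 31) (np.float64(-0.0301), np.float64(-0.0038))
(368, 31) (np.float64(0.0284), np.float64(-0.0042))
(317, 24) (np.float64(-0.0011), np.float64(0.0076))
(317, 38) (np.float64(-0.0012), np.float64(-0.0245))
lead
0 [37, 40, 35] 0.0024 0.0388
2 [41, 41, 39] 0.0021 0.0369
4 [43, 42, 39] 0.0011 0.0369
6 [40, 40, 32] 0.0005 0.0358
8 [46, 45, 42] -0.0006 0.0359
10 [30, 28, 29] -0.0014 0.0353
12 [27, 33, 29] -0.0007 0.0304
14 [28, 30, 30] -0.0009 0.028
16 [27, 26, 26] -0.0008 0.0244
18 [31, 30, 28] -0.0008 0.0212
20 [29, 31, 26] -0.0007 0.0173
22 [30, 31, 30] -0.0007 0.0136
24 [106, 106, 105] -0.0013 0.0118
26 [73, 77, 69] -0.0017 0.0094
28 [52, 54, 51] 0.0022 -0.0082
30 [53, 53, 50] 0.0006 -0.0072
32 [85, 91, 84] -0.0005 -0.0075
34 [81, 87, 79] -0.0013 -0.0093
36 [37, 40, 34] -0.0014 -0.0137
38 [26, 23, 27] -0.0009 -0.0209
40 [34, 36, 34] -0.0006 -0.0275
42 [33, 28, 27] -0.0008 -0.0325
44 [53, 60, 62] 0.0239 -0.1437
46 [65, 73, 75] 0.0219 -0.1443
48 [68, 74, 73] 0.0198 -0.1448
50 [53, 59, 58] 0.0175 -0.1442
```

View pics/c6.png

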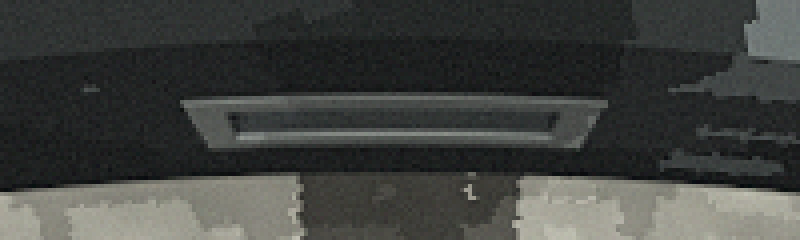

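The frame's inner edges are at crop (233–556, 112–133). They agree with the estimated slot centre to about 1 mm, so I can advance.

Call:
send_rows:
  motion:
    - {"slide": [0.11, 0.336, -0.262], "delta_rot": [0, 0, 0]}
    - {"slide": [0.11, 0.336, -0.262], "delta_rot": [0, 0, 0]}
    - {"slide": [0.11, 0.336, -0.262], "delta_rot": [0, 0, 0]}
    - {"slide": [0.08, 0.25, -0.205], "delta_rot": [0, 0, 0]}
    - {"slide": [0, 0, 0], "delta_rot": [0, 0, 0]}
    - {"slide": [0, 0, 0], "delta_rot": [0, 0, 0]}

```text
time_s: 17.5
tcp_pos: [0.5891, 0.155, 0.1859]
eef_rot: [0.765, 0.556, -0.264, 0.192]
force: [1.0, 0.2, -0.9]
gripper_width: 0.0318
gripper_force: 19.8
```

```bash
python3 - <<'E'
from h import *
s=st(); ins(s,.015); ins(s,.052)
E
```

```text
t 17.5 tcp [0.5891 0.155  0.1859] y [ 0.951 -0.309  0.001] z [-0.19  -0.587 -0.787] q [ 0.37  0.63  1.18 -0.51  1.77  0.7 ] F [ 1.   0.2 -0.9] w 0.0318 gf 19.8
lead end rel slot: in -0.0097 lat -0.0 up 0.0004
to depth 0.015 slide [ 0.2    0.605 -0.52 ] rot [0.0013 0.0001 0.0013]
lead end rel slot: in -0.0097 lat -0.0 up 0.0004
to depth 0.052 slide [ 0.499  1.53  -1.279] rot [0.0013 0.0001 0.0013]
```

Call:
send_rows:
  motion:
    - {"slide": [0.05, 0.15, -0.13], "delta_rot": [0, 0, 0]}
    - {"slide": [0.05, 0.15, -0.13], "delta_rot": [0, 0, 0]}
    - {"slide": [0.05, 0.15, -0.13], "delta_rot": [0, 0, 0]}
    - {"slide": [0.05, 0.15, -0.13], "delta_rot": [0, 0, 0]}
    - {"slide": [0, 0, 0], "delta_rot": [0, 0, 0]}

```text
time_s: 18.0
tcp_pos: [0.595, 0.1732, 0.17]
eef_rot: [0.765, 0.556, -0.264, 0.192]
force: [-0.5, 0.5, -0.7]
gripper_width: 0.0315
gripper_force: 19.8
```

```bash
python3 - <<'E'
from h import *
s=st(); ins(s,.052)
E
```

```text
t 18.0 tcp [0.595  0.1732 0.17  ] y [ 0.951 -0.309  0.   ] z [-0.19  -0.586 -0.788] q [ 0.39  0.67  1.14 -0.5   1.77  0.72] F [-0.5  0.5 -0.7] w 0.0315 gf 19.8
lead end rel slot: in 0.0152 lat -0.0 up -0.0003
to depth 0.052 slide [ 0.302  0.923 -0.748] rot [ 0.0008 -0.      0.0013]
```

Inside with no contact force. I'll push on to 52 mm.

Call:
send_rows:
  motion:
    - {"slide": [0.06, 0.185, -0.15], "delta_rot": [0, 0, 0]}
    - {"slide": [0.06, 0.185, -0.15], "delta_rot": [0, 0, 0]}
    - {"slide": [0.06, 0.185, -0.15], "delta_rot": [0, 0, 0]}
    - {"slide": [0.06, 0.185, -0.15], "delta_rot": [0, 0, 0]}
    - {"slide": [0.06, 0.185, -0.15], "delta_rot": [0, 0, 0]}
    - {"slide": [0, 0, 0], "delta_rot": [0, 0, 0]}
    - {"slide": [0, 0, 0], "delta_rot": [0, 0, 0]}

```text
time_s: 18.7
tcp_pos: [0.6042, 0.2006, 0.1482]
eef_rot: [0.765, 0.556, -0.263, 0.192]
force: [-0.3, -0.7, 0.3]
gripper_width: 0.032
gripper_force: 19.8
```

```bash
python3 - <<'E'
from h import *
s=st(); ins(s,.052)
E
```

```text
t 18.7 tcp [0.6042 0.2006 0.1482] y [ 0.951 -0.309  0.001] z [-0.19  -0.586 -0.788] q [ 0.42  0.74  1.08 -0.49  1.78  0.75] F [-0.3 -0.7  0.3] w 0.032 gf 19.8
lead end rel slot: in 0.0514 lat 0.0003 up 0.0003
to depth 0.052 slide [-0.004  0.011 -0.022] rot [0.0009 0.0008 0.0017]
```

Call:
send_rows:
  motion:
    - {"slide": [0, 0, 0], "delta_rot": [0, 0, 0]}
    - {"slide": [0, 0, 0], "delta_rot": [0, 0, 0]}
    - {"slide": [0, 0, 0], "delta_rot": [0, 0, 0]}
    - {"slide": [0, 0, 0], "delta_rot": [0, 0, 0]}
    - {"slide": [0, 0, 0], "delta_rot": [0, 0, 0]}
    - {"slide": [0, 0, 0], "delta_rot": [0, 0, 0]}
    - {"slide": [-0.2, -0.62, 0.51], "delta_rot": [0, 0, 0]}
    - {"slide": [-0.2, -0.62, 0.51], "delta_rot": [0, 0, 0]}
    - {"slide": [-0.2, -0.62, 0.51], "delta_rot": [0, 0, 0]}
    - {"slide": [-0.2, -0.62, 0.51], "delta_rot": [0, 0, 0]}
    - {"slide": [0, 0, 0], "delta_rot": [0, 0, 0]}
  hand: 60

```text
time_s: 19.8
tcp_pos: [0.581, 0.1246, 0.2126]
eef_rot: [0.766, 0.554, -0.261, 0.193]
force: [-0.5, -0.1, 0.7]
gripper_width: 0.0601
gripper_force: 0.0
```

```bash
python3 - <<'E'
from h import *
s=st()
p=arm.get_image('wrist'); cv2.imwrite('pics/w7.png',p['pixels']); print(arm.landmark_of(p,'cassette_a')[:3])
E
```

```text
t 19.8 tcp [0.581  0.1246 0.2126] y [ 0.95  -0.311  0.005] z [-0.187 -0.585 -0.789] q [ 0.33  0.56  1.23 -0.52  1.76  0.66] F [-0.5 -0.1  0.7] w 0.0601 gf 0.0
[{'centre': [0.4504, -0.1811, 0.002], 'score': 0.66}, {'centre': [0.6032, 0.2042, 0.1322], 'score': 0.32}]
```

View pics/w7.png

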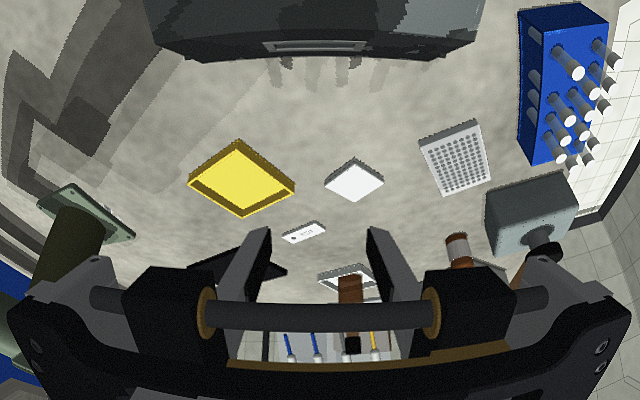

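The slot at (320,46) is clear and cassette A has gone inside. Cassette B is at (304,232), and the bottle stands in the tray at (350,290). My picture-viewing budget is used up, so B will be measured numerically. I'll validate the detector on the saved close view of A first.

```bash
cat >> h.py <<'E'
def cass2(p,x,y,rad=.058):
    C=fcloud(p); z=cv2.medianBlur(np.where(p['depth']>0,C[...,2],0).astype(np.float32),5)
    sat=p['pixels'].max(2).astype(int)-p['pixels'].min(2)
    near=(p['depth']>0)&(np.hypot(C[...,0]-x,C[...,1]-y)<rad)
    z0=np.percentile(z[near],30)
    mm=(near&(z>z0+.004)&(z<z0+.013)).astype(np.uint8); mm=cv2.morphologyEx(mm,cv2.MORPH_OPEN,np.ones((3,3)))
    n,l,s,_=cv2.connectedComponentsWithStats(mm); k=1+np.argmax(s[1:,4]); q=C[l==k]
    P=q[:,:2].astype(np.float64); c=P.mean(0); w,V=np.linalg.eigh(np.cov(P.T)); a=V[:,1]*np.sign(V[0,1])
    (rc,sz,_)=cv2.minAreaRect(P.astype(np.float32)*1000)
    print('n',len(q),'z0',z0.round(4),'z',np.median(q[:,2]).round(4),'mean',c.round(4),'rect',np.round(rc,1),np.round(sz,1),'yaw',np.degrees(np.arctan2(a[1],a[0])).round(1),'sd len/wid',np.sqrt(12*w).round(4))
E
python3 - <<'E'
from h import *
p=dict(np.load('w5.npz')); cass2(p,.6147,-.2145); cass2(p,.451,-.180)
E
```

```text
n 3962 z0 0.2068 z 0.2173 mean [ 0.6174 -0.2155] rect [ 614.5 -215.1] [106.3  12.7] yaw 78.1 sd len/wid [0.009  0.1166]
n 382 z0 0.0004 z 0.0083 mean [ 0.4832 -0.1754] rect [ 485.5 -174.2] [34.5 20.5] yaw 88.2 sd len/wid [0.0176 0.0302]
```

```bash
sed -i "s/near=(p\['depth'\]>0)&/near=(p['depth']>0)\&(abs(z)<.03)\&/" h.py
python3 - <<'E'
from h import *
p=dict(np.load('w5.npz')); cass2(p,.6147,-.2145); cass2(p,.6147,-.2145,.05)
p=arm.get_image('wrist'); cass2(p,.451,-.180)
for n in ['top','scene']:
    p=arm.get_image(n); C=cloud(p); z=C[...,2]
    m=(p['depth']>0)&(np.hypot(C[...,0]-.451,C[...,1]+.18)<.06)&(z>.0045)&(z<.02)
    mm=cv2.morphologyEx(m.astype(np.uint8),cv2.MORPH_OPEN,np.ones((3,3)));k,l,s,_=cv2.connectedComponentsWithStats(mm)
    if k>1:
        q=C[l==1+np.argmax(s[1:,4])][:,:2]; w,V=np.linalg.eigh(np.cov(q.T)); a=V[:,1]; print(n,len(q),q.mean(0),np.sqrt(12*w),np.degrees(np.arctan2(a[1],a[0])))
E
```

```text
n 2977 z0 0.0005 z 0.0086 mean [ 0.6166 -0.2152] rect [ 615.4 -214.8] [31.5 79.6] yaw -11.0 sd len/wid [0.0316 0.0793]
n 2977 z0 0.0005 z 0.0086 mean [ 0.6166 -0.2152] rect [ 615.4 -214.8] [31.5 79.6] yaw -11.0 sd len/wid [0.0316 0.0793]
n 435 z0 0.0009 z 0.0088 mean [ 0.4544 -0.1787] rect [ 454.4 -186.7] [80.6 44.4] yaw 20.6 sd len/wid [0.0344 0.0805]
top 337 [ 0.4559176  -0.18015151] [0.03104971 0.07493797] -160.66016299328305
scene 332 [ 0.45365675 -0.18343738] [0.0313823  0.07871105] -159.8621275252006
```

The detector reproduces A to about 1 mm and 0.2°. B is at about (0.454, -0.180) with yaw about 20°. Next I'll level the tool and go above it.

Call:
send_rows:
  motion:
    - {"slide": [-0.1, -0.5, 0.1], "delta_rot": [0.1052, -0.034, 0]}
    - {"slide": [-0.1, -0.5, 0.1], "delta_rot": [0.1052, -0.034, 0]}
    - {"slide": [-0.1, -0.5, 0.1], "delta_rot": [0.1052, -0.034, 0]}
    - {"slide": [-0.1, -0.5, 0.1], "delta_rot": [0.1052, -0.034, 0]}
    - {"slide": [-0.1, -0.5, 0.1], "delta_rot": [0.1052, -0.034, 0]}
    - {"slide": [-0.1, -0.5, 0.1], "delta_rot": [0.1052, -0.034, 0]}
    - {"slide": [-0.367, -0.614, -0.31], "delta_rot": [0, 0, -0.0758]}
    - {"slide": [-0.367, -0.614, -0.31], "delta_rot": [0, 0, -0.0758]}
    - {"slide": [-0.367, -0.614, -0.31], "delta_rot": [0, 0, -0.0758]}
    - {"slide": [-0.367, -0.614, -0.31], "delta_rot": [0, 0, -0.0758]}
    - {"slide": [-0.367, -0.614, -0.31], "delta_rot": [0, 0, -0.0758]}
    - {"slide": [-0.367, -0.614, -0.31], "delta_rot": [0, 0, -0.0758]}
    - {"slide": [-0.367, -0.614, -0.31], "delta_rot": [0, 0, -0.0758]}
    - {"slide": [-0.367, -0.614, -0.31], "delta_rot": [0, 0, -0.0758]}
    - {"slide": [-0.367, -0.614, -0.31], "delta_rot": [0, 0, -0.0758]}
    - {"slide": [-0.367, -0.614, -0.31], "delta_rot": [0, 0, -0.0758]}
    - {"slide": [-0.367, -0.614, -0.31], "delta_rot": [0, 0, -0.0758]}
    - {"slide": [-0.367, -0.614, -0.31], "delta_rot": [0, 0, -0.0758]}
    - {"slide": [0, 0, 0], "delta_rot": [0, 0, 0]}
    - {"slide": [0, 0, 0], "delta_rot": [0, 0, 0]}

```text
time_s: 22.05
tcp_pos: [0.4302, -0.1845, 0.1155]
eef_rot: [0.985, 0.173, -0.0, -0.001]
force: [-0.4, 0.2, 0.2]
gripper_width: 0.0597
gripper_force: 0.0
```

```bash
python3 - <<'E'
from h import *
s=st(); M=R.from_quat(s['eef_rot']).as_matrix(); print('x heading',np.degrees(np.arctan2(M[1,0],M[0,0])))
p=arm.get_image('wrist'); cass2(p,.453,-.180); print(arm.landmark_of(p,'cassette_b')[:1])
E
```

```text
t 22.05 tcp [ 0.4302 -0.1845  0.1155] y [ 0.34  -0.94  -0.002] z [-0.001  0.001 -1.   ] q [-0.59  0.1   1.9   0.    1.14  0.63] F [-0.4  0.2  0.2] w 0.0597 gf 0.0
x heading 19.883553864304684
n 3047 z0 0.0005 z 0.0086 mean [ 0.4526 -0.1818] rect [ 451.8 -182.4] [79.4 31.3] yaw 19.7 sd len/wid [0.0313 0.0789]
[{'centre': [0.4525, -0.179, -0.0004], 'score': 0.86}]
```

Call:
send_rows:
  motion:
    - {"slide": [-0.12, -0.22, -0.2], "delta_rot": [0, 0, 0]}
    - {"slide": [0, 0, -0.8], "delta_rot": [0, 0, 0]}
    - {"slide": [0, 0, -0.8], "delta_rot": [0, 0, 0]}
    - {"slide": [0, 0, -0.7], "delta_rot": [0, 0, 0]}
    - {"slide": [0, 0, -0.35], "delta_rot": [0, 0, 0]}
    - {"slide": [0, 0, -0.2], "delta_rot": [0, 0, 0]}
    - {"slide": [0, 0, 0], "delta_rot": [0, 0, 0]}
    - {"slide": [0, 0, 0], "delta_rot": [0, 0, 0]}

```text
time_s: 22.95
tcp_pos: [0.4273, -0.192, 0.0253]
eef_rot: [0.985, 0.172, 0.001, 0.001]
force: [0.9, 1.0, 0.4]
gripper_width: 0.0599
gripper_force: 0.0
```

Call:
send_rows:
  motion:
    - {"slide": [0, 0, -0.22], "delta_rot": [0, 0, 0]}
    - {"slide": [0, 0, 0], "delta_rot": [0, 0, 0]}

```text
time_s: 23.15
tcp_pos: [0.4265, -0.1915, 0.0179]
eef_rot: [0.985, 0.172, 0.0, 0.0]
force: [-0.3, -0.3, -0.8]
gripper_width: 0.0599
gripper_force: 0.0
```

Call:
send_rows:
  motion:
    - {"slide": [0, 0, 0], "delta_rot": [0, 0, 0]}
    - {"slide": [0, 0, 0], "delta_rot": [0, 0, 0]}
    - {"slide": [0, 0, 0], "delta_rot": [0, 0, 0]}
    - {"slide": [0, 0, 0], "delta_rot": [0, 0, 0]}
    - {"slide": [0, 0, 0], "delta_rot": [0, 0, 0]}
    - {"slide": [0, 0, 0], "delta_rot": [0, 0, 0]}
  hand: 20
  squeeze: 20

```text
time_s: 23.75
tcp_pos: [0.4267, -0.1916, 0.0181]
eef_rot: [0.985, 0.172, 0.0, 0.0]
force: [-1.1, -0.1, 1.2]
gripper_width: 0.0314
gripper_force: 20.0
```

Call:
send_rows:
  motion:
    - {"slide": [0, 0, 0.3], "delta_rot": [0, 0, 0]}
    - {"slide": [0, 0, 0.7], "delta_rot": [0, 0, 0]}
    - {"slide": [0, 0, 0.8], "delta_rot": [0, 0, 0]}
    - {"slide": [0, 0, 0.8], "delta_rot": [0, 0, 0]}
    - {"slide": [0.357, 0.734, 0.284], "delta_rot": [0, 0, 0.0652]}
    - {"slide": [0.357, 0.734, 0.284], "delta_rot": [0, 0, 0.0652]}
    - {"slide": [0.357, 0.734, 0.284], "delta_rot": [0, 0, 0.0652]}
    - {"slide": [0.357, 0.734, 0.284], "delta_rot": [0, 0, 0.0652]}
    - {"slide": [0.357, 0.734, 0.284], "delta_rot": [0, 0, 0.0652]}
    - {"slide": [0.357, 0.734, 0.284], "delta_rot": [0, 0, 0.0652]}
    - {"slide": [0.357, 0.734, 0.284], "delta_rot": [0, 0, 0.0652]}
    - {"slide": [0.357, 0.734, 0.284], "delta_rot": [0, 0, 0.0652]}
    - {"slide": [0.357, 0.734, 0.284], "delta_rot": [0, 0, 0.0652]}
    - {"slide": [0.357, 0.734, 0.284], "delta_rot": [0, 0, 0.0652]}
    - {"slide": [0.357, 0.734, 0.284], "delta_rot": [0, 0, 0.0652]}
    - {"slide": [0.357, 0.734, 0.284], "delta_rot": [0, 0, 0.0652]}
    - {"slide": [0.357, 0.734, 0.284], "delta_rot": [0, 0, 0.0652]}
    - {"slide": [0.357, 0.734, 0.284], "delta_rot": [0, 0, 0.0652]}
    - {"slide": [0, 0, 0], "delta_rot": [0, 0, 0]}

```text
time_s: 25.65
tcp_pos: [0.5781, 0.1191, 0.2172]
eef_rot: [0.807, 0.59, 0.002, 0.001]
force: [-0.2, -0.4, -1.4]
gripper_width: 0.0316
gripper_force: 20.0
```

Call:
send_rows:
  motion:
    - {"slide": [0, 0, 0], "delta_rot": [-0.1052, 0.034, 0]}
    - {"slide": [0, 0, 0], "delta_rot": [-0.1052, 0.034, 0]}
    - {"slide": [0, 0, 0], "delta_rot": [-0.1052, 0.034, 0]}
    - {"slide": [0, 0, 0], "delta_rot": [-0.1052, 0.034, 0]}
    - {"slide": [0, 0, 0], "delta_rot": [-0.1052, 0.034, 0]}
    - {"slide": [0, 0, 0], "delta_rot": [-0.1052, 0.034, 0]}
    - {"slide": [0, 0, 0], "delta_rot": [0, 0, 0]}
    - {"slide": [0, 0, 0], "delta_rot": [0, 0, 0]}

```text
time_s: 26.45
tcp_pos: [0.576, 0.1163, 0.2143]
eef_rot: [0.764, 0.557, -0.264, 0.191]
force: [0.2, 0.3, -0.7]
gripper_width: 0.0316
gripper_force: 20.0
```

```bash
python3 - <<'E'
from h import *
s=st(); ins(s,-.01)
p=arm.get_image('wrist'); C=fcloud(p); r=C-S
# cassette: bright points near expected plane, in slot axes
M=Rm(s['eef_rot']); t=(C-np.array(s['tcp_pos']))@M
m=(p['depth']>0)&(abs(t[...,1])<.03)&(t[...,0]>.01)&(t[...,0]<.09)&(t[...,2]>0)&(t[...,2]<.03)
q=t[m]; print(m.sum(),'x',np.percentile(q[:,0],[1,99]).round(4),'y',np.percentile(q[:,1],[1,99]).round(4),'upper face z',np.median(q[:,2]).round(4),'slope',np.polyfit(q[:,0],q[:,2],1).round(3))
E
```

```text
t 26.45 tcp [0.576  0.1163 0.2143] y [ 0.952 -0.307 -0.002] z [-0.191 -0.585 -0.788] q [ 0.33  0.54  1.25 -0.53  1.76  0.65] F [ 0.2  0.3 -0.7] w 0.0316 gf 20.0
lead end rel slot: in -0.0594 lat -0.0009 up -0.0022
to depth -0.01 slide [ 0.436  1.271 -0.955] rot [-0.0008 -0.002  -0.0002]
5421 x [0.0106 0.0663] y [-0.0163  0.015 ] upper face z 0.0099 slope [0.005 0.01 ]
```

Call:
send_rows:
  motion:
    - {"slide": [0.11, 0.318, -0.239], "delta_rot": [0, 0, 0]}
    - {"slide": [0.11, 0.318, -0.239], "delta_rot": [0, 0, 0]}
    - {"slide": [0.11, 0.318, -0.239], "delta_rot": [0, 0, 0]}
    - {"slide": [0.106, 0.317, -0.238], "delta_rot": [0, 0, 0]}
    - {"slide": [0, 0, 0], "delta_rot": [0, 0, 0]}
    - {"slide": [0, 0, 0], "delta_rot": [0, 0, 0]}

```text
time_s: 27.1
tcp_pos: [0.5894, 0.1552, 0.1859]
eef_rot: [0.764, 0.557, -0.264, 0.192]
force: [0.6, 0.1, 0.6]
gripper_width: 0.0318
gripper_force: 20.0
```

```bash
python3 - <<'E'
from h import *
s=st(); ins(s,.015); ins(s,.052)
E
```

```text
t 27.1 tcp [0.5894 0.1552 0.1859] y [ 0.952 -0.306 -0.001] z [-0.19  -0.587 -0.787] q [ 0.37  0.63  1.18 -0.51  1.77  0.69] F [0.6 0.1 0.6] w 0.0318 gf 20.0
lead end rel slot: in -0.0095 lat 0.0 up 0.0006
to depth 0.015 slide [ 0.189  0.6   -0.522] rot [ 0.0006 -0.0016 -0.0012]
lead end rel slot: in -0.0095 lat 0.0 up 0.0006
to depth 0.052 slide [ 0.488  1.525 -1.281] rot [ 0.0006 -0.0016 -0.0012]
```

Call:
send_rows:
  motion:
    - {"slide": [0.05, 0.15, -0.13], "delta_rot": [0, 0, 0]}
    - {"slide": [0.05, 0.15, -0.13], "delta_rot": [0, 0, 0]}
    - {"slide": [0.05, 0.15, -0.13], "delta_rot": [0, 0, 0]}
    - {"slide": [0.05, 0.15, -0.13], "delta_rot": [0, 0, 0]}
    - {"slide": [0, 0, 0], "delta_rot": [0, 0, 0]}

```text
time_s: 27.6
tcp_pos: [0.5953, 0.1734, 0.17]
eef_rot: [0.764, 0.557, -0.264, 0.191]
force: [0.4, -0.2, 0.2]
gripper_width: 0.0315
gripper_force: 20.0
```

Call:
send_rows:
  motion:
    - {"slide": [0.06, 0.185, -0.152], "delta_rot": [0, 0, 0]}
    - {"slide": [0.06, 0.185, -0.152], "delta_rot": [0, 0, 0]}
    - {"slide": [0.06, 0.185, -0.152], "delta_rot": [0, 0, 0]}
    - {"slide": [0.06, 0.185, -0.152], "delta_rot": [0, 0, 0]}
    - {"slide": [0.06, 0.185, -0.152], "delta_rot": [0, 0, 0]}
    - {"slide": [0, 0, 0], "delta_rot": [0, 0, 0]}
    - {"slide": [0, 0, 0], "delta_rot": [0, 0, 0]}

```text
time_s: 28.3
tcp_pos: [0.6045, 0.2007, 0.1479]
eef_rot: [0.764, 0.557, -0.264, 0.192]
force: [0.2, -0.7, 0.3]
gripper_width: 0.0313
gripper_force: 20.0
```

```bash
python3 - <<'E'
from h import *
s=st(); ins(s,.052)
E
```

```text
t 28.3 tcp [0.6045 0.2007 0.1479] y [ 0.952 -0.307 -0.001] z [-0.19  -0.586 -0.788] q [ 0.42  0.74  1.08 -0.49  1.78  0.74] F [ 0.2 -0.7  0.3] w 0.0313 gf 20.0
lead end rel slot: in 0.0517 lat 0.0004 up 0.0002
to depth 0.052 slide [-0.014  0.007 -0.013] rot [ 0.0004 -0.0011 -0.0008]
```

Call:
send_rows:
  motion:
    - {"slide": [0, 0, 0], "delta_rot": [0, 0, 0]}
    - {"slide": [0, 0, 0], "delta_rot": [0, 0, 0]}
    - {"slide": [0, 0, 0], "delta_rot": [0, 0, 0]}
    - {"slide": [0, 0, 0], "delta_rot": [0, 0, 0]}
    - {"slide": [0, 0, 0], "delta_rot": [0, 0, 0]}
    - {"slide": [0, 0, 0], "delta_rot": [0, 0, 0]}
    - {"slide": [-0.2, -0.62, 0.51], "delta_rot": [0, 0, 0]}
    - {"slide": [-0.2, -0.62, 0.51], "delta_rot": [0, 0, 0]}
    - {"slide": [-0.2, -0.62, 0.51], "delta_rot": [0, 0, 0]}
    - {"slide": [-0.2, -0.62, 0.51], "delta_rot": [0, 0, 0]}
    - {"slide": [0, 0, 0], "delta_rot": [0, 0, 0]}
    - {"slide": [0, 0, 0], "delta_rot": [0, 0, 0]}
    - {"slide": [0, 0, 0], "delta_rot": [0, 0, 0]}
  hand: 60

```text
time_s: 29.6
tcp_pos: [0.5804, 0.1269, 0.2083]
eef_rot: [0.764, 0.557, -0.264, 0.191]
force: [-0.8, 0.2, -0.5]
gripper_width: 0.0601
gripper_force: 0.0
```

```bash
python3 - <<'E'
from h import *
s=st()
for n in ['wrist','scene','top']:
    p=arm.get_image(n)
    C=fcloud(p) if n=='wrist' else cloud(p); r=C-S
    i,l,u=r@D,r@BYr,r@N
    m=(p['depth']>0)&(abs(l)<.02)&(abs(u)<.006)&(abs(i)<.1)
    print(n,'inward range in slot window',np.percentile(i[m],[0,5,50,95]).round(4) if m.sum() else None, m.sum())
    for t in ['cassette_a','bottle','slide_box','microplate','reagent']: print(t,[(np.round(x['centre'],3).tolist(),round(x['score'],2)) for x in arm.landmark_of(p,t)[:2]])
    if n!='wrist':
        m=(p['depth']>0)&(np.hypot(C[...,0]-.482,C[...,1]+.425)<.05)&(C[...,2]>.18); print('cap',m.sum(),C[m].mean(0))
E
```

```text
t 29.6 tcp [0.5804 0.1269 0.2083] y [ 0.952 -0.306 -0.002] z [-0.19  -0.586 -0.788] q [ 0.34  0.57  1.23 -0.52  1.76  0.66] F [-0.8  0.2 -0.5] w 0.0601 gf 0.0
wrist inward range in slot window [0.0003 0.0003 0.0003 0.0003] 1
cassette_a []
bottle [([0.484, -0.426, 0.004], 0.79)]
slide_box [([0.574, -0.064, -0.001], 0.76)]
microplate [([0.725, -0.07, -0.001], 0.64)]
reagent [([0.739, -0.319, -0.003], 0.87)]
scene inward range in slot window [0.0025 0.0025 0.0025 0.0025] 1
cassette_a []
bottle [([0.48, -0.427, 0.005], 0.58)]
slide_box [([0.574, -0.064, -0.001], 0.71)]
microplate [([0.729, -0.071, -0.002], 0.68)]
reagent [([0.739, -0.322, -0.002], 0.92)]
cap 322 [ 0.48618112 -0.43019359  0.19230512]
top inward range in slot window [-0.002  -0.0018  0.      0.0035] 4
cassette_a [([0.644, 0.257, 0.015], 0.43)]
bottle []
slide_box [([0.571, -0.064, -0.007], 0.95)]
microplate [([0.729, -0.07, 0.0], 0.93), ([0.74, -0.32, 0.004], 0.41)]
reagent [([0.744, -0.318, 0.003], 0.97)]
cap 256 [ 0.48321551 -0.42373361  0.19255228]
```

No cassette shows in or outside the slot, the bottle is upright in the tray, and the other things are where they were.

```bash
python3 -c "
from rig import arm
print(arm.hand_in())"
```

```text
the job is handed in; nothing more can be done
None
```

I stood the amber bottle upright in the white tray, then posted both cassettes through the slot, and handed the job in at about 30 s. No verdict came back; the final camera checks showed the slot clear and the other items in place.

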